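Clamp the sample jar in the bottle mixer

TASK

The amber sample jar stands loose against the V-block of the bottle mixer. Take hold of the red sleeve on the crank handle, pull it up to unlock the crank, and, keeping it up and without letting go on the way, wind clockwise until the padded jaw holds the jar firmly against the block, but not so hard that the glass is at risk. Then let the sleeve down so that the crank locks, let go and move clear, leaving the other things on the table alone.

Things in the scene. Friction and masses are not known exactly. Their poses are not given: they have to be found in the camera images.
- mixer: Bottle mixer fixed to the table: white bed 385 x 150 mm, top 45 mm above the table, with a blue gear housing 140 x 142 mm, 85 mm high, at one end and a crank on it (hub and arm up to 112 mm above the table). Origin on the vertical crank axis at table level; x runs along the bed from the housing towards the jar, z up. A grey fixed V-block stands at a different distance along the bed each time.
- sleeve: Red grip sleeve, an upright cylinder 24 mm in diameter, 50 mm tall, 60 mm from the crank axis; origin at its centre, 138 mm above the table when down; z up. It spins freely about its upright axis, so the hand on it need not turn. Fingers down to 118 mm above the table clear the crank arm; nothing else on the mixer but the jar (150 mm) is higher than 118 mm.
- lift (a joint): Height of the sleeve above its locked rest, m: 0 down, 0.014 top; a spring pulls it down (5 N to 8.5 N). Down, a pin locks the crank in a gap of a ring of 36 ribs; above 0.006 the crank is free (0.009 to 0.012 is best). Let down under load, the crank may run back up to 10 degrees (14 N less on the jar) until the pin drops in; if it sits on a rib (0.003 to 0.006), ease the crank to and fro a little.
- crank (a joint): Crank angle, rad: 0 at the start, growing clockwise seen from above, driving the jaw 8 mm per rad towards the jar. The squeeze begins after 5 to 11.5 rad, where exactly is not given. Turning takes about 0.2 N of friction at the handle, along its circular path, plus 1.3 N for each 10 N on the jar (about 5.5 N at 40 N). If let go unlocked under load it runs back.
- bottle: Amber glass sample jar with a white cap, 60 mm in diameter, 100 mm tall, 0.25 kg, standing loose on the mixer's bed against the V-block; origin at the centre of its base, 50 mm above the table. It is not to be handled.
- reagent: bystander: amber bottle with a blue cap, 54 mm in diameter, 130 mm tall; origin at the centre of its base
- specimen_cup: bystander: open white plastic cup, 64 mm in diameter, 65 mm tall; origin at the centre of its base
- slide_box: bystander: blue slide box 85 x 140 x 35 mm; origin at the centre of its base
- carriage_top (a point): Top of the aluminium jaw carriage, in its middle, 117 mm above the table, 83 mm from the crank axis at the start. It carries a black rubber pad, 60 mm wide, on a screw stem set differently each time: the pad's face is 22 to 46 mm ahead of this point. The pad is sprung, 10 N per mm pressed back. Firm is about 40 N on the jar; 20 to 60 N are fine, more than 65 N risks the glass.

How it is judged:
On the way, in this order (a step that is already met when the one before it is completed fails the run):
1. the sleeve is pulled up (more than 6 mm) with the crank still near its start (value of joint lift above 0.006 m and value of joint crank below 0.5 rad), for 0.1 s.
2. the jar is squeezed by the jaw with at least 20 N (contact force between mixer and bottle above 20 N), for 0.2 s.
At the end, for the whole second after the job is handed in: The jaw holds the jar at rest and upright (within 0.1 rad) with 18 to 65 N, the crank has been wound (past 4 rad) and its sleeve is down (within 4 mm), fully home so that the crank is locked (contact force between mixer and bottle between 18 and 65 N and value of joint lift below 0.004 m and value of joint crank above 4 rad and angle between bottle's own z axis and vertical below 0.1 rad and linear speed of bottle below 0.02 m/s); the robot touches nothing.
It fails at once if the jar is squeezed with more than 65 N (contact force between mixer and bottle above 65 N).
It fails at once if the sleeve is let go while the crank is part-way and the jar not yet held (under 10 N) (value of joint crank above 0.5 rad and contact force between the fingers and sleeve below 0.3 N and contact force between mixer and bottle below 10 N).
It fails at once if the jar is handled by the robot (more than 2 N) (contact force between any of the fingers, the arm and bottle above 2 N).
It fails at once if a bystander is moved more than 15 mm (distance of any of reagent, specimen_cup, slide_box from where it was at the start of the episode above 0.015 m).
It also fails if it takes over 72 s, if anything falls off the work surface, if the arm or the gripper's body presses on something with over 40 N, if the wrist force passes 120 N, or if a joint passes its speed limit or range.

ROBOT

A 6-joint arm with a two-finger parallel gripper is mounted at the origin on the work surface. World frame = base frame: x ahead of the robot, y to its left, z up, the work surface at z = 0. Lengths are in m, angles in rad, forces in N, time in s.
With the tool pointing down it reaches from about 0.225 to 0.875 m from the base axis. Payload 3.4 kg.
Tool frame: the origin (TCP) lies midway between the tips of the shut fingers; the grasp point (between the pads) lies 19 mm behind it (manip.tcp_to_grasp is the distance from the TCP to the grasp point, in m); x points along the fingers, y is the direction in which the jaws open and shut, and the axes are right-handed (so a half turn about x gives the same grasp; the last joint's range is limited). The gripper opens to 85 mm and grips with 20 to 120 N. Pads are 22 mm wide; open, the fingers measure 114 mm over their backs; the gripper's body (76 mm by 85 mm) begins 54 mm behind the grasp point. The pads swing forward as they close: fully open they stand 13 mm farther back than shut.
Start: joints at [-1.333, 0.276, 1.505, -0, 1.361, -0.121], TCP at [0.202, -0.538, 0.231] pointing down, gripper open.
Joint ranges: [-2.89, 2.89], [-0.75, 2.08], [0.22, 2.7], [-1.18, 4.32], [0.11, 2.71], [-2.7, 2.7]. Speed limits (rad/s): [2.57, 2.57, 3.14, 3.14, 3.14, 3.14].

INTERFACE

Orientations are given as a unit quaternion [w, x, y, z].
In Python, from rig import readout, eyes, job, manip gives the robot as it stands. The module is installed in compiled form; this text tells all that it offers.
- The arm moves only by the tool carry_out, never from a script. Its argument "deltas" is one flat list of numbers, 7 for each row, row after row: the shift along the tool's x, y, z scaled (see below), then the turn, a rotation vector about the tool's x, y, z scaled (see below), then the opening, from -1 (shut) to 1 (fully open). In form: [dx, dy, dz, ax, ay, az, grip, dx, dy, dz, ax, ay, az, grip, ...]. A call has 1 to 10 rows; each row shifts and turns the commanded pose from where the row before left it, along the tool's axes as they then stand; what a row does not reach is not made up. The controller multiplies each number of a shift by 60 mm and each number of a turn by 4 degrees. A row lasts 1/8 s, in which the tool goes at most 62.5 mm and 10.7 degrees, less where a joint would pass 70% of its speed; a pose out of reach is approached as far as the arm can. A call with a number of a shift or a turn outside -1 to 1 is refused whole. A call with a gripper value outside its range is refused whole. The fingers move at their own pace and stop on an object; "newtons" is the grip in N (left out, the last holds). Time passes only in rows, so rows that do not move let the fingers close. It gives the time, the measured TCP pose, the force and the opening at its end, in the units of the state.
- readout.get_state(): the state, without advancing time (a new reading comes with each control period).
- eyes.get_image(name): name is "side" or "top"; returns a dict with "color" (420x560x3 uint8, red, green, blue), "z_map" (420x560 float32, m along the optical axis (not along the pixel's ray), 0 where there is no reading), "mtx" (3x3 intrinsics, pixels), "origin" and "orientation" of the camera in the world. Camera axes: x right, y down, z forward; pixel columns grow to the right and rows downward; lengths in m; the calibration is good to about 2 mm. A picture is of the moment at which its call begins.
- job.sign_off(): hands the job in, once; it reports no verdict.
The state is a dict: "clock": time; "qpos": joint angles; "qd": joint speeds; "effort": joint torques, N m; "position": TCP position; "ee_rot": TCP orientation; "contact_force": force on the tool from outside, world axes, zero at the start; "moment": the same for the moment, N m; "width": finger opening in m.
Only numpy, scipy, OpenCV 4.12 (cv2) and the standard library are available. Lean on these libraries where they do the work, as an engineer would, in place of code of your own. Each camera call takes 0.05 s, during which the arm holds its last target.

## Working session

There is one attempt and no reset: what is moved stays moved. The work goes in short steps, Python scripts to look and compute and a tool call to move; the robot and the scene stay as the last step left them, time stands still between calls to the robot, and variables do not carry over. Pictures are saved under pics/ and viewed, and the job is handed in when it is done.

Besides the shell and the picture viewer there is one more tool, called after ">>>" as name(argument=value, ...), one argument or row to a line, values as JSON. carry_out: Moves the arm, as the interface text tells. Its arguments: {"type":"object","properties":{"deltas":{"type":"array"},"newtons":{"type":"number"}},"required":["deltas"]}

```bash
mkdir -p pics; ls; cat > h.py <<'E'
import numpy as np, cv2
from rig import readout, eyes, job, manip
from scipy.spatial.transform import Rotation as R
def q2R(q): return R.from_quat([q[1],q[2],q[3],q[0]]).as_matrix()
def img(name,save=None):
    d=eyes.get_image(name)
    if save: cv2.imwrite('pics/'+save,cv2.cvtColor(d['color'],cv2.COLOR_RGB2BGR))
    return d
def cloud(d):
    z=d['z_map']; K=np.array(d['mtx']); v,u=np.indices(z.shape)
    p=np.stack([(u-K[0,2])/K[0,0]*z,(v-K[1,2])/K[1,1]*z,z],-1)
    o=d['orientation']; M=q2R(o) if np.size(o)==4 else np.array(o)
    P=p@M.T+np.array(d['origin']); P[z==0]=np.nan
    return P
E
python3 - <<'E'
from h import *
s=readout.get_state(); print(s)
for n in('side','top'):
    d=img(n,n+'0.png'); np.savez('pics/'+n+'0.npz',**{k:np.array(v) for k,v in d.items()})
    print(n,d['mtx'],d['origin'],d['orientation'])
E
```

```text
pics
{'clock': 0.0, 'qpos': array([-1.33300844e+00,  2.76589754e-01,  1.50616894e+00, -1.22628055e-05,
        1.36068911e+00, -1.20992534e-01]), 'qd': array([ 1.15885461e-03,  1.34175092e-05,  4.20667007e-04, -1.95358368e-03,
        3.82176617e-04, -4.44583243e-04]), 'effort': array([ 3.93081464e-04, -4.16770899e+01, -2.45806646e+01, -3.48990341e-05,
        1.13525291e-02,  4.17999416e-06]), 'position': array([ 0.20176699, -0.53785666,  0.23042843]), 'ee_rot': array([-0.12551509, -0.69571664, -0.12682415,  0.69580166]), 'contact_force': array([ 0.12737417, -0.69060855,  0.59956503]), 'moment': array([ 0.06718903,  0.007123  , -0.02881556]), 'width': 0.08523427104703395}
side [[482.98009197   0.         275.78770707]
 [  0.         482.98009197 203.23230859]
 [  0.           0.           1.        ]] [ 0.39447432 -0.58684677  0.96089246] [-0.34634512  0.93070875 -0.11051539  0.0401576 ]
top [[470.96738572   0.         284.49177039]
 [  0.         470.96738572 205.57798176]
 [  0.           0.           1.        ]] [0.34277843 0.11446707 1.11801643] [-0.0782255   0.73114239 -0.67371555  0.07361337]
```

View pics/side0.png

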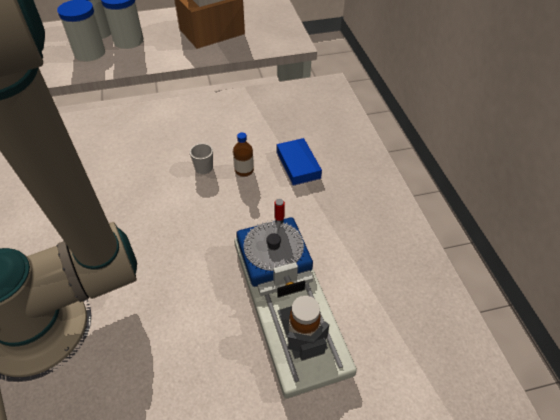

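View pics/top0.png

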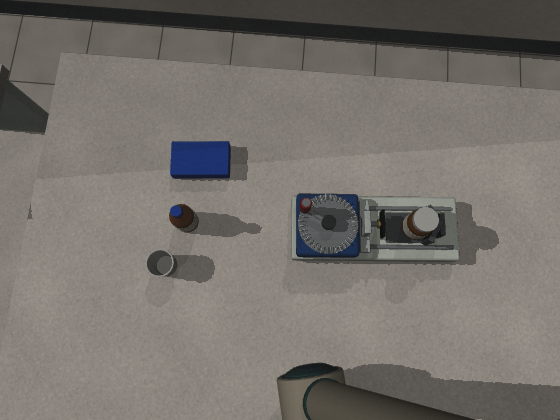

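The side view shows the red sleeve at about (280,209), the hub at (274,241), the carriage at (286,272) and the jar cap at (306,310). In the top view the sleeve is at (306,206), the hub at (329,223) and the cap at (425,220). The bystanders stand to the left in the top view.

```bash
python3 - <<'E'
from h import *
for n in('side','top'):
    d=dict(np.load('pics/'+n+'0.npz')); P=cloud(d); c=d['color'].astype(int)
    r,g,b=c[...,0],c[...,1],c[...,2]
    def rep(t,m):
        q=P[m]; q=q[~np.isnan(q[:,0])]
        if len(q): print(n,t,len(q),'mean',q.mean(0).round(4),'min',q.min(0).round(4),'max',q.max(0).round(4))
    red=(r>80)&(g<45)&(b<45)&(r>3*g)
    rep('red',red&(P[...,2]>0.08)&(P[...,0]>0.3))
    rep('redtop',red&(P[...,2]>0.155)&(P[...,2]<0.175))
    v,u=np.indices(r.shape)
    # cap
    cu,cv=((306,310) if n=='side' else (425,220))
    near=(abs(u-cu)<25)&(abs(v-cv)<25)
    rep('cap',near&(P[...,2]>0.143))
    hu,hv=((274,241) if n=='side' else (329,223))
    hub=(abs(u-hu)<11)&(abs(v-hv)<11)&(c.sum(-1)<150)&(P[...,2]>0.1)
    rep('hub',hub)
    blue=(b>60)&(b>2*r)&(b>1.6*g)
    m=blue&(abs(u-hu)<50)&(abs(v-hv)<50)&(abs(P[...,2]-0.085)<0.006)
    rep('housing',m)
    q=P[m][:,:2].astype(np.float32); print(cv2.minAreaRect(q))
    m=(abs(P[...,2]-0.045)<0.006)&(P[...,1]<-.2)
    q=P[m][:,:2].astype(np.float32); print('bed',len(q),cv2.minAreaRect(q))
    m=(abs(P[...,2]-0.117)<0.004)&(abs(u-(286 if n=='side' else 373))<18)&(abs(v-(272 if n=='side' else 222))<25)
    rep('carr',m)
    print(P[red&(P[...,2]>0.08)&(P[...,0]>0.3)].round(3)[::8])
E
```

```text
side red 15 mean [0.5595 0.076  0.162 ] min [0.5511 0.0718 0.1602] max [0.5692 0.0807 0.1646]
side redtop 15 mean [0.5595 0.076  0.162 ] min [0.5511 0.0718 0.1602] max [0.5692 0.0807 0.1646]
side cap 590 mean [ 0.5495 -0.171   0.149 ] min [ 0.5237 -0.1963  0.1431] max [ 0.576  -0.1437  0.1538]
side hub 131 mean [0.535  0.025  0.1089] min [0.52   0.0128 0.1004] max [0.5501 0.041  0.1159]
side housing 594 mean [0.5234 0.0103 0.0834] min [ 0.4621 -0.0433  0.0791] max [0.6073 0.0995 0.0881]
((0.5343915820121765, 0.02866501733660698), (0.1381014734506607, 0.13587673008441925), 4.246676921844482)
bed 2534 ((0.553923487663269, -0.23505237698554993), (0.1496000438928604, 0.07934451848268509), 3.756762742996216)
side carr 141 mean [ 0.5399 -0.0538  0.1162] min [ 0.5156 -0.0627  0.113 ] max [ 0.5655 -0.0456  0.12  ]
[[0.551 0.08  0.165]
 [0.557 0.075 0.163]]
top red 10 mean [0.5559 0.0935 0.1637] min [0.551  0.0888 0.162 ] max [0.5633 0.0959 0.1666]
top redtop 10 mean [0.5559 0.0935 0.1637] min [0.551  0.0888 0.162 ] max [0.5633 0.0959 0.1666]
top cap 508 mean [ 0.5493 -0.1669  0.1503] min [ 0.5235 -0.1945  0.1432] max [ 0.5757 -0.1413  0.1556]
top hub 170 mean [0.5339 0.0319 0.1112] min [0.5189 0.017  0.1006] max [0.5499 0.0463 0.1163]
top housing 550 mean [0.5186 0.0337 0.085 ] min [ 0.4622 -0.0371  0.0792] max [0.6055 0.104  0.09  ]
((0.5340886116027832, 0.033044908195734024), (0.1344074159860611, 0.13342103362083435), 4.506935119628906)
bed 1352 ((0.5539690852165222, -0.23348231613636017), (0.1485421061515808, 0.07597559690475464), 4.31948184967041)
top carr 142 mean [ 0.5411 -0.0507  0.1171] min [ 0.5162 -0.0581  0.1132] max [ 0.564  -0.0428  0.1207]
[[0.563 0.096 0.164]
 [0.551 0.091 0.164]]
```

```bash
python3 - <<'E'
from h import *
for n in('side','top'):
    d=dict(np.load('pics/'+n+'0.npz')); P=cloud(d); c=d['color'].astype(int)
    m=(P[...,2]>0.125)&(np.hypot(P[...,0]-.534,P[...,1]-.03)<.1)
    q=P[m]; print(n,len(q),q.mean(0),q.min(0),q.max(0))
    t=q[(q[:,2]>.158)&(q[:,2]<.168)]; print('top',len(t),t.mean(0),t.min(0),t.max(0))
    # circle fit radius 12 on side points, origin of cam
    from scipy.optimize import least_squares
    s=q[q[:,2]<.157]
    if len(s)>5:
        f=least_squares(lambda p:np.hypot(s[:,0]-p[0],s[:,1]-p[1])-.012,[.556,.085],loss='soft_l1',f_scale=.002); print('fit',f.x,len(s),np.abs(f.fun).mean())
    hb=P[(P[...,2]>0.107)&(P[...,2]<0.117)&(np.hypot(P[...,0]-.534,P[...,1]-.03)<.025)]
    print('hub',len(hb),hb.mean(0),hb.min(0),hb.max(0))
    cv2.imwrite('pics/%s_z.png'%n,cv2.resize(cv2.cvtColor(d['color'],cv2.COLOR_RGB2BGR)[(190 if n=='side' else 180):(400 if n=='side' else 270),(220 if n=='side' else 280):(370 if n=='side' else 470)],None,fx=4 if n=='top' else 2.8,fy=4 if n=='top' else 2.8,interpolation=cv2.INTER_CUBIC))
E
```

```text
side 177 [0.55958206 0.07836    0.15198555] [0.54907424 0.07089378 0.1257525 ] [0.57193365 0.09533797 0.168186  ]
top 76 [0.56025086 0.08174673 0.16354965] [0.5494996  0.07175248 0.15814836] [0.57193365 0.09533797 0.16739962]
fit [0.56113799 0.08499952] 96 0.0007155861487678931
hub 146 [0.53545558 0.0306059  0.11014662] [0.51889823 0.01277461 0.107183  ] [0.55012487 0.05240601 0.11589052]
top 134 [0.55784459 0.0863465  0.15939662] [0.54923958 0.07467046 0.12712551] [0.57174828 0.09760655 0.17248604]
top 77 [0.5594422  0.08566354 0.16437381] [0.54960818 0.07467046 0.15856824] [0.57174828 0.09760655 0.16799133]
fit [0.56168683 0.08554826] 33 0.00021294136760354214
hub 180 [0.53530158 0.03348322 0.11144745] [0.51886296 0.0174335  0.10705562] [0.54986363 0.05313783 0.11634306]
```

View pics/side_z.png

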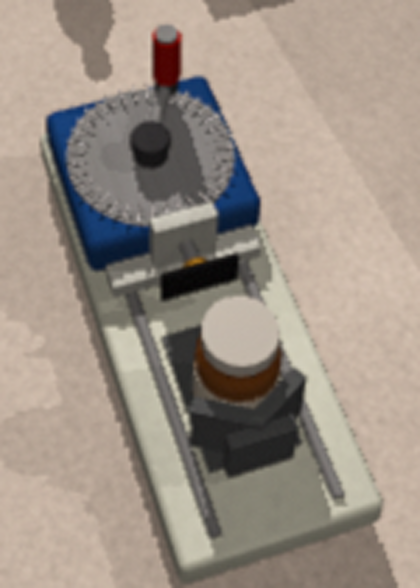

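View pics/top_z.png

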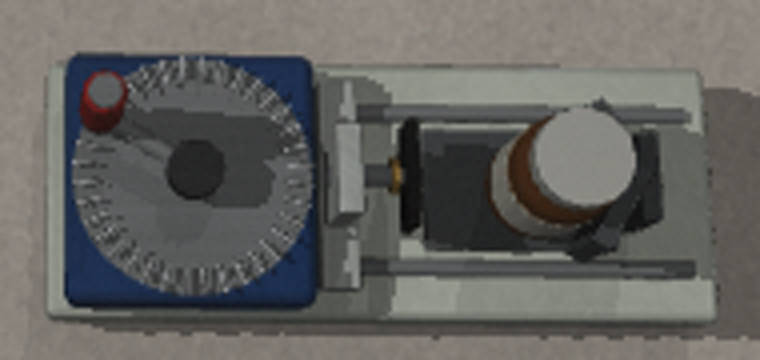

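The enlarged views confirm the sleeve's place on the crank, with the arm at roughly 150° from the bed axis. The black pad sits just ahead of the carriage, with a clear gap to the jar. Next I measure that gap in the mixer frame and plan the approach.

```bash
python3 - <<'E'
from h import *
th=np.deg2rad(-85.7); ex=np.array([np.cos(th),np.sin(th)]); ey=np.array([-ex[1],ex[0]]); A=np.array([.534,.0305])
for n in('side','top'):
    d=dict(np.load('pics/'+n+'0.npz')); P=cloud(d); c=d['color'].astype(int)
    mx=(P[...,:2]-A)@ex; my=(P[...,:2]-A)@ey; z=P[...,2]
    cap=(z>.144)&(mx>.13)&(mx<.26)&(abs(my)<.06)
    t=np.c_[mx[cap],my[cap]]; print(n,'cap',cv2.minEnclosingCircle(t.astype(np.float32)),t.mean(0))
    pad=(c.sum(-1)<60)&(mx>.08)&(mx<.15)&(abs(my)<.04)&(z>.06)
    if pad.sum(): print('pad',pad.sum(),np.percentile(mx[pad],[0,10,50,90,100]).round(4),np.percentile(my[pad],[0,50,100]).round(4),np.percentile(z[pad],[0,50,90,100]).round(3))
    car=(abs(z-.117)<.004)&(mx>.06)&(mx<.11)&(abs(my)<.04)
    print('car',np.percentile(mx[car],[0,10,50,90,100]).round(4),my[car].mean())
    for zz in np.arange(.06,.12,.006):
        m=(abs(z-zz)<.003)&(mx>.085)&(mx<.2)&(abs(my)<.025); print(round(zz,3),np.sort(mx[m]).round(3)[::max(1,m.sum()//14)])
s=readout.get_state(); M=q2R(s['ee_rot']); print(M.round(3)); 
want=[M@R.from_euler('x',a).as_matrix() for a in []]
print('yaw y axis',np.rad2deg(np.arctan2(M[1,1],M[0,1])),manip.tcp_to_grasp)
E
```

```text
side cap ((0.2008112221956253, 0.0005425955168902874), 0.0270724818110466) [0.20195673 0.00031535]
pad 207 [0.1188 0.1212 0.1228 0.1239 0.1253] [-0.0277  0.0004  0.029 ] [0.079 0.096 0.105 0.108]
car [0.0753 0.0784 0.0847 0.0901 0.0919] -0.0004323857376081937
0.06 [0.089 0.092 0.095 0.096]
0.066 [0.087 0.089 0.089 0.089 0.09  0.09  0.09  0.091 0.091 0.091 0.092 0.092
 0.092 0.093 0.094 0.094 0.095]
0.072 [0.086 0.088 0.089 0.089 0.089 0.089 0.089 0.09  0.09  0.09  0.09  0.091
 0.121 0.122 0.122]
0.078 [0.086 0.089 0.089 0.089 0.09  0.09  0.091 0.122 0.122 0.122 0.123 0.123
 0.123 0.124 0.124]
0.084 [0.088 0.089 0.09  0.09  0.09  0.09  0.091 0.092 0.122 0.122 0.123 0.123
 0.123 0.123 0.124 0.124 0.124]
0.09 [0.088 0.089 0.09  0.09  0.091 0.095 0.101 0.109 0.122 0.123 0.123 0.123
 0.124 0.124 0.124]
0.096 [0.085 0.089 0.089 0.09  0.091 0.091 0.095 0.101 0.107 0.111 0.122 0.122
 0.123 0.123 0.125]
0.102 [0.087 0.089 0.089 0.09  0.09  0.092 0.117 0.119 0.12  0.121 0.122 0.123
 0.123 0.123 0.125]
0.108 [0.088 0.089 0.089 0.09  0.09  0.09  0.091 0.091 0.118 0.119 0.12  0.121
 0.121 0.122 0
[... 934 characters left out ...]
5 0.175 0.176 0.178 0.179 0.18
 0.181]
0.09 [0.095 0.101 0.103 0.106 0.108 0.11  0.116 0.116 0.116 0.169 0.17  0.17
 0.17  0.172 0.174 0.176 0.183]
0.096 [0.093 0.094 0.096 0.098 0.101 0.105 0.107 0.107 0.111 0.114 0.115 0.116
 0.116 0.117 0.17  0.172 0.178]
0.102 [0.085 0.108 0.109 0.11  0.115 0.116 0.116 0.116 0.117 0.118 0.12  0.121
 0.169 0.169 0.171 0.175 0.179]
0.108 [0.086 0.116 0.117 0.117 0.118 0.119 0.12  0.12  0.12  0.121 0.169 0.17
 0.171 0.174 0.18 ]
0.114 [0.085 0.085 0.086 0.086 0.087 0.087 0.088 0.088 0.088 0.089 0.119 0.171
 0.172 0.173 0.174 0.174 0.176 0.18  0.182]
[[-0.     0.351 -0.936]
 [ 0.002 -0.936 -0.351]
 [-1.    -0.002 -0.   ]]
yaw y axis -69.44260989939636 0.0187
```

>>> carry_out(
  deltas=[0, 0, 0, 1, 0, 0, 1, 0, 0, 0, 1, 0, 0, 1, 0, 0, 0, 1, 0, 0, 1, 0, 0, 0, 1, 0, 0, 1, 0, 0, 0, 1, 0, 0, 1, 0, 0, 0, 0.14, 0, 0, 1, 0, 0, 0, 0, 0, 0, 1],
  newtons=60,
)

```text
clock: 0.98
position: [0.2019, -0.5383, 0.2311]
ee_rot: [-0.0, -0.707, -0.0, 0.707]
contact_force: [0.2, 0.9, -0.0]
width: 0.0855
```

>>> carry_out(
  deltas=[0, -0.74, -0.427, 0, 0, 0, 1, 0, -0.74, -0.427, 0, 0, 0, 1, 0, -0.74, -0.427, 0, 0, 0, 1, 0, -0.74, -0.427, 0, 0, 0, 1, 0, -0.74, -0.427, 0, 0, 0, 1, 0, -0.74, -0.427, 0, 0, 0, 1, 0, -0.74, -0.427, 0, 0, 0, 1, 0, -0.74, -0.427, 0, 0, 0, 1, 0, -0.74, -0.427, 0, 0, 0, 1, 0, -0.74, -0.427, 0, 0, 0, 1],
)

```text
clock: 2.22
position: [0.4588, -0.0929, 0.2315]
ee_rot: [0.0, 0.707, 0.0, -0.707]
contact_force: [0.6, -0.5, 0.2]
width: 0.0853
```

>>> carry_out(
  deltas=[0, -0.74, -0.427, 0, 0, 0, 1, 0, -0.74, -0.427, 0, 0, 0, 1, 0, -0.74, -0.427, 0, 0, 0, 0.4, 0, -0.74, -0.427, 0, 0, 0, 0.4, 0, 0, 0, 0, 0, 0, 0.4, 0, 0, 0, 0, 0, 0, 0.4, 0, 0, 0, 0, 0, 0, 0.4],
)

```text
clock: 3.1
position: [0.56, 0.0821, 0.2314]
ee_rot: [0.0, -0.707, 0.001, 0.707]
contact_force: [-0.9, 0.2, 0.7]
width: 0.0599
```

>>> carry_out(
  deltas=[0.4, -0.04, -0.017, 0, 0, 0, 0.4, 0.4, 0, 0, 0, 0, 0, 0.4, 0.4, 0, 0, 0, 0, 0, 0.2, 0.4, 0, 0, 0, 0, 0, 0.2, 0.24, 0, 0, 0, 0, 0, 0.2, 0, 0, 0, 0, 0, 0, 0.2, 0, 0, 0, 0, 0, 0, 0.2],
)

```text
clock: 3.98
position: [0.5623, 0.0853, 0.1218]
ee_rot: [-0.0, 0.708, -0.0, -0.706]
contact_force: [-0.2, 0.1, 0.5]
width: 0.0514
```

```bash
python3 - <<'E'
from h import *
s=readout.get_state(); print(s['position'],s['contact_force'],s['moment'],s['width'],s['qpos'])
a=img('side')['color'][150:330,180:380]; b=img('top')['color'][150:300,240:440]
f=lambda i:cv2.resize(cv2.cvtColor(i,cv2.COLOR_RGB2BGR),(400,300 if i.shape[0]==150 else 360),interpolation=cv2.INTER_CUBIC)
A=f(a);B=np.zeros_like(A);B[:300]=f(b); cv2.imwrite('pics/g1.png',np.hstack([A,B]))
E
```

```text
[0.56233996 0.08530105 0.12184629] [-0.16792058  0.08532529  0.52378646] [ 0.01986542 -0.01702035 -0.01782766] 0.05141286644181015 [ 2.82874819e-02  3.47360926e-01  1.68765532e+00 -1.17122113e-04
  1.10472771e+00  1.59958286e+00]
```

View pics/g1.png

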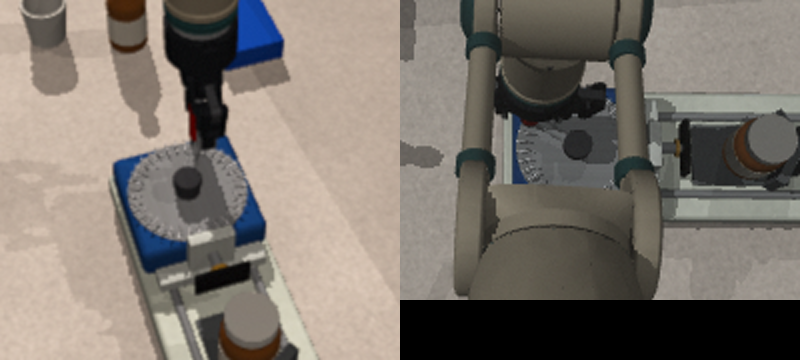

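The side picture shows the fingers around the red sleeve at (195,125) in the crop, with no contact force. I close now.

>>> carry_out(
  deltas=[0, 0, 0, 0, 0, 0, -1, 0, 0, 0, 0, 0, 0, -1, 0, 0, 0, 0, 0, 0, -1, 0, 0, 0, 0, 0, 0, -1, 0, 0, 0, 0, 0, 0, -1, 0, 0, 0, 0, 0, 0, -1],
  newtons=60,
)

```text
clock: 4.82
position: [0.5623, 0.0857, 0.1216]
ee_rot: [-0.0, 0.708, 0.0, -0.706]
contact_force: [0.1, -0.4, 6.0]
width: 0.0226
```

```bash
python3 - <<'E'
from h import *
s=readout.get_state(); print(s['position'],s['contact_force'],s['moment'],s['width'])
E
```

```text
[0.56232588 0.08572417 0.12158262] [ 0.11005627 -0.38602819  5.9917244 ] [ 0.13727422 -0.01155599  0.01380597] 0.02264536797943979
```

>>> carry_out(
  deltas=[-0.06, 0, 0, 0, 0, 0, -1, -0.06, 0, 0, 0, 0, 0, -1, -0.06, 0, 0, 0, 0, 0, -1, 0, 0, 0, 0, 0, 0, -1, 0, 0, 0, 0, 0, 0, -1],
)

```text
clock: 5.45
position: [0.5615, 0.0859, 0.1313]
ee_rot: [0.0, -0.707, -0.0, 0.707]
contact_force: [2.2, 4.6, -8.1]
width: 0.0223
```

```bash
python3 - <<'E'
from h import *
s=readout.get_state(); print(s['position'],s['contact_force'],s['moment'],s['width'])
E
```

```text
[0.56147189 0.08591361 0.13129522] [ 2.19741023  4.58543416 -8.11901459] [ 0.72437133 -0.36134313  0.00204013] 0.02226499296204009
```

```bash
python3 - <<'E'
import numpy as np
t=np.deg2rad(63.5-10*np.arange(0,42))
for k in range(41):
    print(10*k,'->',10*k+10,'ty,tz= %.3f, %.3f'%(-(np.sin(t[k+1])-np.sin(t[k])),-(np.cos(t[k+1])-np.cos(t[k]))))
E
```

```text
0 -> 10 ty,tz= 0.091, -0.149
10 -> 20 ty,tz= 0.116, -0.131
20 -> 30 ty,tz= 0.136, -0.109
30 -> 40 ty,tz= 0.153, -0.083
40 -> 50 ty,tz= 0.165, -0.055
50 -> 60 ty,tz= 0.172, -0.026
60 -> 70 ty,tz= 0.174, 0.005
70 -> 80 ty,tz= 0.171, 0.035
80 -> 90 ty,tz= 0.162, 0.064
90 -> 100 ty,tz= 0.149, 0.091
100 -> 110 ty,tz= 0.131, 0.116
110 -> 120 ty,tz= 0.109, 0.136
120 -> 130 ty,tz= 0.083, 0.153
130 -> 140 ty,tz= 0.055, 0.165
140 -> 150 ty,tz= 0.026, 0.172
150 -> 160 ty,tz= -0.005, 0.174
160 -> 170 ty,tz= -0.035, 0.171
170 -> 180 ty,tz= -0.064, 0.162
180 -> 190 ty,tz= -0.091, 0.149
190 -> 200 ty,tz= -0.116, 0.131
200 -> 210 ty,tz= -0.136, 0.109
210 -> 220 ty,tz= -0.153, 0.083
220 -> 230 ty,tz= -0.165, 0.055
230 -> 240 ty,tz= -0.172, 0.026
240 -> 250 ty,tz= -0.174, -0.005
250 -> 260 ty,tz= -0.171, -0.035
260 -> 270 ty,tz= -0.162, -0.064
270 -> 280 ty,tz= -0.149, -0.091
280 -> 290 ty,tz= -0.131, -0.116
290 -> 300 ty,tz= -0.109, -0.136
300 -> 310 ty,tz= -0.083, -0.153
310 -> 320 ty,tz= -0.055, -0.165
320 -> 330 ty,tz= -0.026, -0.172
330 -> 340 ty,tz= 0.005, -0.174
340 -> 350 ty,tz= 0.035, -0.171
350 -> 360 ty,tz= 0.064, -0.162
360 -> 370 ty,tz= 0.091, -0.149
370 -> 380 ty,tz= 0.116, -0.131
380 -> 390 ty,tz= 0.136, -0.109
390 -> 400 ty,tz= 0.153, -0.083
400 -> 410 ty,tz= 0.165, -0.055
```

First a small arc (0→30°), to see the forces.

>>> carry_out(
  deltas=[0, 0.091, -0.149, 0, 0, 0, -1, 0, 0.116, -0.131, 0, 0, 0, -1, 0, 0.136, -0.109, 0, 0, 0, -1, 0, 0, 0, 0, 0, 0, -1, 0, 0, 0, 0, 0, 0, -1],
)

```text
clock: 6.08
position: [0.5853, 0.0646, 0.1317]
ee_rot: [-0.0, 0.707, -0.0, -0.707]
contact_force: [3.7, 1.1, -7.9]
width: 0.0225
```

```bash
cat >> h.py <<'E'
def st(phi,c=(.5343,.0305)):
    s=readout.get_state(); p=s['position'];f=s['contact_force'];v=p[:2]-c
    t=np.deg2rad(63.5-phi); rad=np.array([np.cos(t),np.sin(t)]); tan=np.array([np.sin(t),-np.cos(t)])
    print('t',s['clock'],'p',p.round(4),'r %.4f phi %.1f'%(np.hypot(*v),(63.5-np.rad2deg(np.arctan2(v[1],v[0])))%360),'F',f.round(1),'radial %.1f along %.1f'%(f[:2]@rad,f[:2]@tan),'w',round(s['width'],4),'M',s['moment'].round(2))
E
python3 -c "
from h import *; st(30)"
```

```text
t 6.075 p [0.5853 0.0646 0.1317] r 0.0614 phi 29.7 F [ 3.7  1.1 -7.9] radial 3.7 along 1.1 w 0.0225 M [ 0.4  -0.53  0.  ]
```

>>> carry_out(
  deltas=[0, 0.153, -0.083, 0, 0, 0, -1, 0, 0.165, -0.055, 0, 0, 0, -1, 0, 0.172, -0.026, 0, 0, 0, -1, 0, 0.174, 0.005, 0, 0, 0, -1, 0, 0.171, 0.035, 0, 0, 0, -1, 0, 0.162, 0.064, 0, 0, 0, -1, 0, 0, 0, 0, 0, 0, -1],
)

```text
clock: 6.95
position: [0.5876, 0.004, 0.1316]
ee_rot: [0.0, -0.707, 0.001, 0.708]
contact_force: [1.9, -0.8, -7.9]
width: 0.0227
```

```bash
python3 -c "
from h import *; st(90)"
```

```text
t 6.95 p [0.5876 0.004  0.1316] r 0.0596 phi 89.9 F [ 1.9 -0.8 -7.9] radial 2.0 along -0.1 w 0.0227 M [-0.13 -0.26  0.04]
```

Forces are small and the sleeve follows. Next 90→190°.

>>> carry_out(
  deltas=[0, 0.149, 0.091, 0, 0, 0, -1, 0, 0.131, 0.116, 0, 0, 0, -1, 0, 0.109, 0.136, 0, 0, 0, -1, 0, 0.083, 0.153, 0, 0, 0, -1, 0, 0.055, 0.165, 0, 0, 0, -1, 0, 0.026, 0.172, 0, 0, 0, -1, 0, -0.005, 0.174, 0, 0, 0, -1, 0, -0.035, 0.171, 0, 0, 0, -1, 0, -0.064, 0.162, 0, 0, 0, -1, 0, 0, 0, 0, 0, 0, -1],
)

```text
clock: 8.2
position: [0.5075, -0.0211, 0.1319]
ee_rot: [-0.0, 0.707, 0.0, -0.707]
contact_force: [1.5, 3.5, -7.9]
width: 0.0227
```

```bash
python3 -c "
from h import *; st(180)"
```

```text
t 8.2 p [ 0.5075 -0.0211  0.1319] r 0.0581 phi 180.9 F [ 1.5  3.5 -7.9] radial -3.8 along 0.2 w 0.0227 M [ 0.49 -0.18 -0.04]
```

>>> carry_out(
  deltas=[0, -0.107, 0.144, 0, 0, 0, -1, 0, -0.116, 0.131, 0, 0, 0, -1, 0, -0.136, 0.109, 0, 0, 0, -1, 0, -0.153, 0.083, 0, 0, 0, -1, 0, -0.165, 0.055, 0, 0, 0, -1, 0, -0.172, 0.026, 0, 0, 0, -1, 0, -0.174, -0.005, 0, 0, 0, -1, 0, -0.171, -0.035, 0, 0, 0, -1, 0, -0.162, -0.064, 0, 0, 0, -1, 0, 0, 0, 0, 0, 0, -1],
)

```text
clock: 9.45
position: [0.482, 0.0605, 0.1316]
ee_rot: [0.0, 0.707, 0.0, -0.707]
contact_force: [-0.6, -0.1, -7.7]
width: 0.0226
```

```bash
python3 -c "
from h import *; st(270,(.5345,.0324))"
```

```text
t 9.45 p [0.482  0.0605 0.1316] r 0.0596 phi 271.6 F [-0.6 -0.1 -7.7] radial 0.5 along -0.3 w 0.0226 M [ 0.08  0.06 -0.01]
```

>>> carry_out(
  deltas=[0, -0.149, -0.091, 0, 0, 0, -1, 0, -0.131, -0.116, 0, 0, 0, -1, 0, -0.109, -0.136, 0, 0, 0, -1, 0, -0.083, -0.153, 0, 0, 0, -1, 0, -0.055, -0.165, 0, 0, 0, -1, 0, 0, 0, 0, 0, 0, -1, 0, 0, 0, 0, 0, 0, -1],
)

```text
clock: 10.32
position: [0.5213, 0.0908, 0.1316]
ee_rot: [-0.0, -0.707, 0.0, 0.707]
contact_force: [1.8, -3.0, -8.0]
width: 0.0226
```

```bash
python3 - <<'E'
from h import *
st(320,(.5345,.0324))
a=img('side')['color'][170:350,200:400]; b=img('top')['color'][160:310,270:470]
f=lambda i:cv2.resize(cv2.cvtColor(i,cv2.COLOR_RGB2BGR),(400,300 if i.shape[0]==150 else 360),interpolation=cv2.INTER_CUBIC)
A=f(a);B=np.zeros_like(A);B[:300]=f(b); cv2.imwrite('pics/g2.png',np.hstack([A,B]))
E
```

```text
t 10.325 p [0.5213 0.0908 0.1316] r 0.0599 phi 320.7 F [ 1.8 -3.  -8. ] radial -3.3 along 1.1 w 0.0226 M [-0.5  -0.18 -0.03]
```

View pics/g2.png

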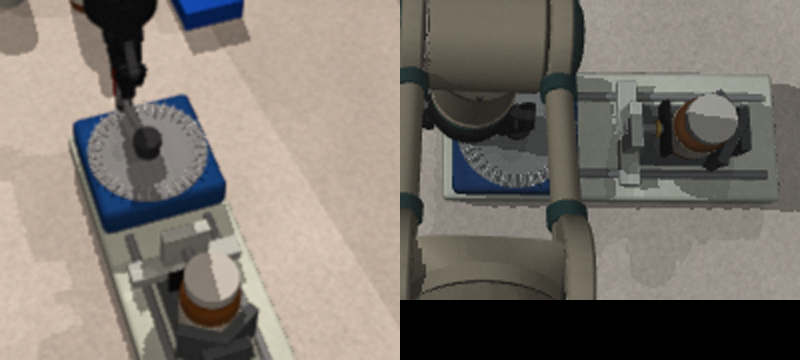

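>>> carry_out(
  deltas=[0, -0.015, -0.172, 0, 0, 0, -1, 0, 0, 0, 0, 0, 0, -1, 0, 0, 0, 0, 0, 0, -1],
)

```text
clock: 10.8
position: [0.5315, 0.0922, 0.1316]
ee_rot: [0.0, -0.707, 0.0, 0.707]
contact_force: [1.1, -2.0, -8.4]
width: 0.0228
```

```bash
python3 -c "
from h import *; st(330,(.5345,.0324))"
```

```text
t 10.8 p [0.5315 0.0922 0.1316] r 0.0599 phi 330.7 F [ 1.1 -2.  -8.4] radial -2.0 along 0.9 w 0.0228 M [-0.28 -0.01  0.  ]
```

>>> carry_out(
  deltas=[0, 0.005, -0.174, 0, 0, 0, -1, 0, 0, 0, 0, 0, 0, -1, 0, 0, 0, 0, 0, 0, -1],
)

```text
clock: 11.18
position: [0.542, 0.0919, 0.1315]
ee_rot: [0.0, -0.707, 0.0, 0.707]
contact_force: [0.9, -1.5, -8.1]
width: 0.0226
```

```bash
python3 -c "
from h import *; st(340,(.5345,.0324))"
```

```text
t 11.175 p [0.542  0.0919 0.1315] r 0.0600 phi 340.7 F [ 0.9 -1.5 -8.1] radial -1.4 along 1.0 w 0.0226 M [-0.25 -0.05  0.04]
```

>>> carry_out(
  deltas=[0, 0.035, -0.171, 0, 0, 0, -1, 0, 0, 0, 0, 0, 0, -1, 0, 0, 0, 0, 0, 0, -1],
)

```text
clock: 11.55
position: [0.5521, 0.0898, 0.1315]
ee_rot: [0.0, -0.707, -0.0, 0.707]
contact_force: [-1.3, -0.8, -8.0]
width: 0.0228
```

```bash
python3 -c "
from h import *; st(350,(.5345,.0324))"
```

```text
t 11.55 p [0.5521 0.0898 0.1315] r 0.0600 phi 350.5 F [-1.3 -0.8 -8. ] radial -1.1 along -1.0 w 0.0228 M [-0.06  0.16  0.  ]
```

>>> carry_out(
  deltas=[0, 0.064, -0.162, 0, 0, 0, -1, 0, 0, 0, 0, 0, 0, -1, 0, 0, 0, 0, 0, 0, -1],
)

```text
clock: 11.92
position: [0.5617, 0.086, 0.1315]
ee_rot: [0.0, -0.707, -0.0, 0.707]
contact_force: [-3.0, 0.1, -8.0]
width: 0.023
```

```bash
python3 -c "
from h import *; st(360,(.5345,.0324))"
```

```text
t 11.925 p [0.5617 0.086  0.1315] r 0.0601 phi 0.4 F [-3.   0.1 -8. ] radial -1.2 along -2.7 w 0.023 M [0.11 0.29 0.01]
```

>>> carry_out(
  deltas=[0, 0.091, -0.149, 0, 0, 0, -1, 0, 0, 0, 0, 0, 0, -1, 0, 0, 0, 0, 0, 0, -1, 0, 0, 0, 0, 0, 0, -1],
)

```text
clock: 12.42
position: [0.5706, 0.0805, 0.1316]
ee_rot: [0.0, -0.707, -0.0, 0.707]
contact_force: [-3.5, 1.5, -7.1]
width: 0.0229
```

```bash
python3 -c "
from h import *; st(370,(.5345,.0324))"
```

```text
t 12.425 p [0.5706 0.0805 0.1316] r 0.0601 phi 10.3 F [-3.5  1.5 -7.1] radial -0.8 along -3.7 w 0.0229 M [0.25 0.6  0.01]
```

>>> carry_out(
  deltas=[0, 0, 0, 0, 0, 0, -1],
)

```text
clock: 12.55
position: [0.5706, 0.0805, 0.1317]
ee_rot: [0.0, -0.707, -0.0, 0.707]
contact_force: [-3.6, 1.4, -8.1]
width: 0.0225
```

```bash
python3 -c "
from h import *; st(370,(.5345,.0324))"
```

```text
t 12.55 p [0.5706 0.0805 0.1317] r 0.0601 phi 10.3 F [-3.6  1.4 -8.1] radial -1.1 along -3.7 w 0.0225 M [0.29 0.62 0.  ]
```

>>> carry_out(
  deltas=[0, 0.006, -0.008, 0, 0, 0, -1, 0, 0, 0, 0, 0, 0, -1],
)

```text
clock: 12.8
position: [0.5712, 0.0801, 0.1317]
ee_rot: [-0.0, -0.707, 0.0, 0.707]
contact_force: [-4.9, 1.0, -8.1]
width: 0.0229
```

```bash
python3 - <<'E'
from h import *
st(370,(.5345,.0324))
th=np.deg2rad(-85.7); ex=np.array([np.cos(th),np.sin(th)]); ey=np.array([-ex[1],ex[0]]); A=np.array([.534,.0305])
for n in('side','top'):
    d=img(n); P=cloud(d)
    mx=(P[...,:2]-A)@ex; my=(P[...,:2]-A)@ey; z=P[...,2]
    cap=(z>.144)&(z<.158)&(mx>.13)&(mx<.26)&(abs(my)<.06)
    t=np.c_[mx[cap],my[cap]]; print(n,'cap',cv2.minEnclosingCircle(t.astype(np.float32)))
    car=(abs(z-.117)<.004)&(mx>.1)&(mx<.16)&(abs(my)<.025)
    print('car',np.percentile(mx[car],[0,10,50,90,100]).round(4) if car.sum() else 0)
E
```

```text
t 12.8 p [0.5712 0.0801 0.1317] r 0.0602 phi 11.1 F [-4.9  1.  -8.1] radial -2.1 along -4.5 w 0.0229 M [ 0.25  0.66 -0.07]
side cap ((0.20126155018806458, 0.0012872054940089583), 0.027421748265624046)
car [0.1274 0.1302 0.1361 0.1413 0.1433]
top cap ((0.20026984810829163, 0.000665231142193079), 0.027073102071881294)
car [0.126  0.1273 0.1332 0.1389 0.1412]
```

>>> carry_out(
  deltas=[0.05, 0, 0, 0, 0, 0, -1, 0.04, 0, 0, 0, 0, 0, -1, 0.04, 0, 0, 0, 0, 0, -1, 0.03, 0, 0, 0, 0, 0, -1, 0, 0, 0, 0, 0, 0, -1, 0, 0, 0, 0, 0, 0, -1],
)

```text
clock: 13.65
position: [0.5714, 0.08, 0.1222]
ee_rot: [0.0, 0.707, -0.0, -0.707]
contact_force: [-3.9, 0.7, -6.1]
width: 0.023
```

```bash
python3 -c "
from h import *; st(370,(.5345,.0324))"
```

```text
t 13.65 p [0.5714 0.08   0.1222] r 0.0602 phi 11.3 F [-3.9  0.7 -6.1] radial -1.8 along -3.5 w 0.023 M [0.19 0.74 0.06]
```

>>> carry_out(
  deltas=[0.02, 0, 0, 0, 0, 0, -1, 0, 0, 0, 0, 0, 0, -1, 0, 0, 0, 0, 0, 0, -1],
)

```text
clock: 14.02
position: [0.5718, 0.0797, 0.1218]
ee_rot: [0.0, 0.708, -0.0, -0.707]
contact_force: [-5.3, 0.8, -2.2]
width: 0.0223
```

```bash
python3 -c "
from h import *; st(370,(.5345,.0324))"
```

```text
t 14.025 p [0.5718 0.0797 0.1218] r 0.0603 phi 11.7 F [-5.3  0.8 -2.2] radial -2.5 along -4.7 w 0.0223 M [ 0.08  0.78 -0.01]
```

>>> carry_out(
  deltas=[0.01, -0.012, 0.017, 0, 0, 0, -1, 0, 0, 0, 0, 0, 0, -1, 0, 0, 0, 0, 0, 0, -1],
)

```text
clock: 14.4
position: [0.5711, 0.0803, 0.1217]
ee_rot: [0.0, 0.708, -0.0, -0.706]
contact_force: [-5.6, -0.7, -0.7]
width: 0.0227
```

```bash
python3 -c "
from h import *; st(370,(.5345,.0324))"
```

```text
t 14.4 p [0.5711 0.0803 0.1217] r 0.0603 phi 10.9 F [-5.6 -0.7 -0.7] radial -3.9 along -4.1 w 0.0227 M [ 0.02  0.84 -0.03]
```

>>> carry_out(
  deltas=[0, -0.012, 0.017, 0, 0, 0, -1, 0, 0, 0, 0, 0, 0, -1, 0, 0, 0, 0, 0, 0, -1],
)

```text
clock: 14.78
position: [0.5701, 0.081, 0.1217]
ee_rot: [0.0, 0.708, -0.0, -0.706]
contact_force: [-4.9, -0.3, -1.2]
width: 0.0227
```

```bash
python3 -c "
from h import *; st(370,(.5345,.0324))"
```

```text
t 14.775 p [0.5701 0.081  0.1217] r 0.0603 phi 9.7 F [-4.9 -0.3 -1.2] radial -3.1 along -3.7 w 0.0227 M [0.04 0.91 0.04]
```

>>> carry_out(
  deltas=[0, -0.012, 0.017, 0, 0, 0, -1, 0, 0, 0, 0, 0, 0, -1, 0, 0, 0, 0, 0, 0, -1],
)

```text
clock: 15.15
position: [0.5692, 0.0817, 0.1217]
ee_rot: [0.0, 0.708, -0.0, -0.706]
contact_force: [-5.9, -0.2, -0.4]
width: 0.0229
```

```bash
python3 -c "
from h import *; st(370,(.5345,.0324))"
```

```text
t 15.15 p [0.5692 0.0817 0.1217] r 0.0602 phi 8.6 F [-5.9 -0.2 -0.4] radial -3.7 along -4.6 w 0.0229 M [-0.    0.87  0.02]
```

>>> carry_out(
  deltas=[0, -0.012, 0.017, 0, 0, 0, -1, 0, 0, 0, 0, 0, 0, -1, 0, 0, 0, 0, 0, 0, -1],
)

```text
clock: 15.52
position: [0.5683, 0.0823, 0.1217]
ee_rot: [0.001, 0.708, -0.0, -0.706]
contact_force: [-6.1, -1.2, 0.1]
width: 0.0223
```

```bash
python3 - <<'E'
from h import *
st(370,(.5345,.0324))
d=img('side'); P=cloud(d); c=d['color'].astype(int)
r,g,b=c[...,0],c[...,1],c[...,2]
m=(r>60)&(r>2.5*g)&(np.hypot(P[...,0]-.569,P[...,1]-.082)<.025)
q=P[m]; print(m.sum(), q.min(0),q.max(0))
v,u=np.nonzero(m); 
if len(v): print(u.min(),u.max(),v.min(),v.max())
a=d['color'][180:280,240:340]
cv2.imwrite('pics/g3.png',cv2.resize(cv2.cvtColor(a,cv2.COLOR_RGB2BGR),(600,600),interpolation=cv2.INTER_CUBIC))
E
```

```text
t 15.525 p [0.5683 0.0823 0.1217] r 0.0602 phi 7.6 F [-6.1 -1.2  0.1] radial -4.6 along -4.2 w 0.0223 M [-0.08  0.82  0.04]Traceback (most recent call last):
  File "<stdin>", line 6, in <module>
    return umr_minimum(a, axis, None, out, keepdims, initial, where)
ValueError: zero-size array to reduction operation minimum which has no identity
```

>>> carry_out(
  deltas=[0, -0.012, 0.017, 0, 0, 0, -1, 0, 0, 0, 0, 0, 0, -1, 0, 0, 0, 0, 0, 0, -1],
)

```text
clock: 15.95
position: [0.5678, 0.0827, 0.1216]
ee_rot: [0.001, 0.708, -0.001, -0.706]
contact_force: [-3.7, -4.4, 3.6]
width: 0.023
```

```bash
python3 - <<'E'
from h import *
st(370,(.5345,.0324))
d=img('side'); P=cloud(d)
a=d['color'][180:280,240:340]
cv2.imwrite('pics/g3.png',cv2.resize(cv2.cvtColor(a,cv2.COLOR_RGB2BGR),(600,600),interpolation=cv2.INTER_CUBIC))
E
```

```text
t 15.95 p [0.5678 0.0827 0.1216] r 0.0603 phi 7.0 F [-3.7 -4.4  3.6] radial -5.8 along -0.3 w 0.023 M [-0.6   0.52 -0.  ]
```

View pics/g3.png

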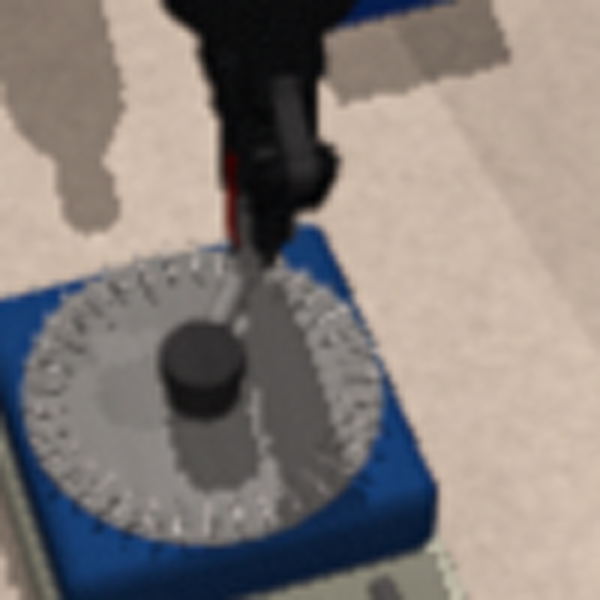

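>>> carry_out(
  deltas=[0, -0.008, 0.011, 0, 0, 0, -1, 0, 0, 0, 0, 0, 0, -1, 0, 0, 0, 0, 0, 0, -1],
)

```text
clock: 16.38
position: [0.5676, 0.0828, 0.1216]
ee_rot: [0.001, 0.709, -0.001, -0.705]
contact_force: [-1.8, -4.7, 1.9]
width: 0.0224
```

```bash
python3 - <<'E'
from h import *
st(370,(.5345,.0324))
E
```

```text
t 16.375 p [0.5676 0.0828 0.1216] r 0.0603 phi 6.8 F [-1.8 -4.7  1.9] radial -4.9 along 1.3 w 0.0224 M [-0.66  0.36  0.02]
```

>>> carry_out(
  deltas=[0, 0, 0, 0, 0, 0, 0.2, 0, 0, 0, 0, 0, 0, 0.2, 0, 0, 0, 0, 0, 0, 0.2, 0, 0, 0, 0, 0, 0, 0.2],
)

```text
clock: 16.88
position: [0.5659, 0.0843, 0.1203]
ee_rot: [-0.0, 0.707, 0.0, -0.707]
contact_force: [0.7, 1.0, 0.3]
width: 0.0512
```

>>> carry_out(
  deltas=[-0.3, 0, 0, 0, 0, 0, 0.2, -0.5, 0, 0, 0, 0, 0, 0.2, -0.5, 0, 0, 0, 0, 0, 0.2, -0.5, 0, 0, 0, 0, 0, 0.2, 0, 0, 0, 0, 0, 0, 0.2],
)

```text
clock: 17.5
position: [0.5673, 0.0843, 0.2308]
ee_rot: [-0.0, 0.709, 0.0, -0.705]
contact_force: [-0.2, 0.3, -0.2]
width: 0.0511
```

>>> carry_out(
  deltas=[0, 0.7, 0.6, 0, 0, 0, 0.2, 0, 0.7, 0.6, 0, 0, 0, 0.2, 0, 0.7, 0.6, 0, 0, 0, 0.2, 0, 0.7, 0.6, 0, 0, 0, 0.2, 0, 0.7, 0.4, 0, 0, 0, 0.2, 0, 0.7, 0, 0, 0, 0, 0.2, 0, 0.7, 0, 0, 0, 0, 0.2, 0, 0.7, 0, 0, 0, 0, 0.2, 0, 0.5, 0, 0, 0, 0, 0.2, 0, 0, 0, 0, 0, 0, 0.2],
)

```text
clock: 18.75
position: [0.3972, -0.2833, 0.2268]
ee_rot: [0.001, -0.707, 0.001, 0.708]
contact_force: [-0.6, 0.6, -0.5]
width: 0.051
```

```bash
python3 - <<'E'
from h import *
st(370,(.5345,.0324))
from scipy.optimize import least_squares
th=np.deg2rad(-85.7); ex=np.array([np.cos(th),np.sin(th)]); ey=np.array([-ex[1],ex[0]]); A=np.array([.534,.0305])
for n in('side','top'):
    d=img(n,n+'_end.png'); P=cloud(d)
    m=(P[...,2]>0.125)&(P[...,2]<.18)&(np.hypot(P[...,0]-.534,P[...,1]-.03)<.08)
    q=P[m]; s=q[q[:,2]<.157]; t=q[(q[:,2]>.158)&(q[:,2]<.175)]
    if len(s)>5: 
        f=least_squares(lambda p:np.hypot(s[:,0]-p[0],s[:,1]-p[1])-.012,[.567,.08],loss='soft_l1',f_scale=.002)
        print(n,'sleeve',f.x,'topz median',np.median(t[:,2]),'max',q[:,2].max(),np.rad2deg(np.arctan2(f.x[1]-A[1],f.x[0]-A[0])))
    mx=(P[...,:2]-A)@ex; my=(P[...,:2]-A)@ey; z=P[...,2]
    cap=(z>.144)&(z<.158)&(mx>.13)&(mx<.26)&(abs(my)<.06)
    tt=np.c_[mx[cap],my[cap]]; print('cap',cv2.minEnclosingCircle(tt.astype(np.float32)),z[cap].min(),z[cap].max())
    car=(abs(z-.117)<.004)&(mx>.1)&(mx<.16)&(abs(my)<.025)
    print('car',np.percentile(mx[car],[0,10,50,90,100]).round(4))
E
```

```text
t 18.75 p [ 0.3972 -0.2833  0.2268] r 0.3442 phi 177.0 F [-0.6  0.6 -0.5] radial 0.1 along -0.9 w 0.051 M [ 0.01 -0.01 -0.02]
side sleeve [0.56760121 0.08119538] topz median 0.16363243812501443 max 0.16807009781370708 56.46333467619108
cap ((0.20210227370262146, 0.0007846469525247812), 0.027420800179243088) 0.14401385523407628 0.15416244947098334
car [0.1266 0.1296 0.1353 0.1408 0.1428]
top sleeve [0.56832634 0.08200309] topz median 0.16566635075549663 max 0.1705033434785046 56.31690275749133
cap ((0.20028355717658997, 0.0007659410475753248), 0.026933494955301285) 0.1441653664905408 0.15562609994168197
car [0.1255 0.1269 0.1323 0.1379 0.1398]
```

View pics/side_end.png

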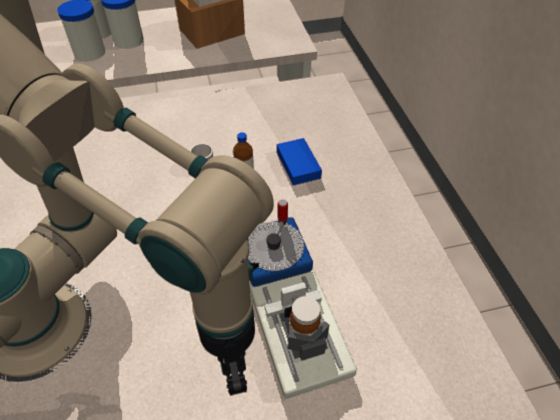

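The side view shows the arm clear and the sleeve down at (283,211). The carriage and pad are against the jar at (306,310), which stands upright, and the bystanders are unmoved. The crank stayed at about 367° after release, so it is locked.

```bash
python3 -c "
from rig import job
print(job.sign_off())"
```

```text
the job is handed in; nothing more can be done
None
```

I wound the crank until the jaw held the jar, locked it, let go and handed the job in at about 19 s. No verdict came back.

**What I did:** I gripped the red sleeve with 60 N and lifted it about 10 mm. Without letting go, I wound clockwise to about 371°. I then lowered the sleeve and eased the crank back until the pin stopped against a rib at about 367°. After that I opened the fingers and moved clear.

**What the last checks showed:**
- **Sleeve:** its top was at about 164 mm, the same as at the start in the side view. The top view read about 1 mm higher than at the start.
- **Lock:** easing the crank back met a firm stop, the handle force reversed, and the crank stayed at about 367° (6.4 rad) after release.
- **Jaw and jar:** the carriage had moved 50.6 mm, about 0.6 mm less than the crank angle implies. The jar was upright and in place.
- **Arm and bystanders:** the wrist force was near zero and the robot was clear. The bystanders looked unmoved in the picture, but I did not measure them.

**Where readings disagreed:** I could only estimate the squeeze. At about 370°, handle force gave 27 to 40 N, depending on the sensor offset of about 1 N. Geometry gave about 35 N. After running back to the lock I put it at roughly 29 to 36 N, or about 22 N from the lowest reading.

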